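# Close, pin and hold a clamshell casting mould

## Robot

A 6-joint arm with a two-finger parallel gripper is mounted at the origin on the work surface. World frame = base frame: x ahead of the robot, y to its left, z up, the work surface at z = 0. Lengths are in m, angles in rad, forces in N, time in s.
With the tool pointing down it reaches from about 0.4 to 0.825 m from the base axis. Payload 7 kg.
Tool frame: the origin (TCP) lies on the centre line of the jaws, within the pads' length; the fingertips stand 25 mm ahead of it and the grasp point (between the pads) lies 6 mm ahead of it; z points along the fingers, y is the line along which they close (so a half turn about z gives the same grasp; the last joint's range is limited). The gripper opens to 88 mm and grips with 3 to 60 N. Pads are 19 mm wide; open, the fingers measure 130 mm over their backs; the gripper's body (78 mm by 193 mm) begins 47 mm behind the grasp point.
Start: joints at [-0.903, 0.359, 0.012, 0, -1.224, -0.288], TCP at [0.25, -0.627, 0.214] pointing down, gripper open.
Joint ranges: [-3.07, 3.07], [-1.43, 2.12], [-1.02, 1.25], [-3.03, 1.67], [-3.05, -0], [-3.03, 3.03]. Speed limits (rad/s): [2.39, 2.39, 3.01, 3.14, 3.14, 3.14].

## Interface

Orientations are given as [roll, pitch, yaw] about the fixed x, y, z axes, in that order (R = Rz(yaw) Ry(pitch) Rx(roll)).
In Python, from station import readout, vision, arm gives the robot as it stands. The module is installed in compiled form; this text tells all that it offers.
- The arm moves only by the tool carry_out, never from a script. Its argument "commands" is a list of rows, each an object with "dp": the shift along the tool's x, y, z in m, a list of three; "rotation": the turn, a rotation vector about the tool's x, y, z in degrees, a list of three. In form: [{"dp": [dx, dy, dz], "rotation": [wx, wy, wz]}, ...]. A call has 1 to 8 rows; each row shifts and turns the commanded pose from where the row before left it, along the tool's axes as they then stand; what a row does not reach is not made up. A row lasts 1/8 s, in which the tool goes at most 62.5 mm and 10.7 degrees, less where a joint would pass 70% of its speed; a pose out of reach is approached as far as the arm can. A call with a gripper value outside its range is refused whole. "grip" is the finger opening in m, from 0 to 0.0876, set as the call begins (left out, the last holds). The fingers move at their own pace and stop on an object; "force" is the grip in N (left out, the last holds). Time passes only in rows, so rows that do not move let the fingers close. It gives the time, the measured TCP pose, the force, the opening and the grip force at its end, in the units of the state.
- readout.get_state(): the state, without advancing time (a new reading comes with each control period).
- vision.grab_frame(name): name is "side" or "top"; returns (picture, depth): 480x640x3 uint8, red, green, blue; 480x640 float32, m along the optical axis (not along the pixel's ray), 0 where there is no reading.
- vision.calibration(name): a dict with "fovy" (degrees; the focal length in pixels is half the picture's height over the tangent of half this angle, whatever the lens; pixels are square), "cx", "cy" (the principal point, pixels), "dist" ([k1, k2, p1, p2, k3] as OpenCV has them; the pictures are not rectified), "origin" and "attitude" of the camera in the world. Camera axes: x right, y down, z forward; pixel columns grow to the right and rows downward; lengths in m; the calibration is good to about 2 mm. A picture is of the moment at which its call begins. calibration takes no time and is no camera call.
- arm.job_done(): hands the job in; it is judged then, once.
Trained networks look in the newest picture that a camera, given by its name, has taken for a name from the list of things; names that differ only in an ending like _2 or _b are one class to them, and where a whole thing is asked for, a point or a joint stands for the part that bears it (a point fixed in the world has none). Each returns a list of dicts, best first, with "score" (0 to 1); they miss things now and then, are a little off and sometimes report something else, mostly with a low value. They report only what shows in the picture. A call takes as long as a camera call. They do not tell look-alikes from the thing itself.
- vision.trace(label, camera): "pixels" (480x640 bool, what is visible of it) and "position" ([row, column] in pixels, amid what is visible of it).
The state is a dict: "t": time; "q": joint angles; "qd": joint speeds; "joint_efforts": joint torques, N m; "eef_pos": TCP position; "ee_rot": TCP orientation; "force": force on the tool from outside, world axes, zero at the start; "moment": the same for the moment, N m; "width": finger opening in m; "gripper_force": force on a finger pad.
Only numpy, scipy, OpenCV 4.12 (cv2) and the standard library are available. Lean on these libraries where they do the work, as an engineer would, in place of code of your own. Each camera call takes 0.05 s, during which the arm holds its last target. There are 200 camera calls.

## Task

Swing the raised upper half of the plaster mould down until it rests on the rubber seal of the lower half, then take the long pin with the tall round head from the wooden rack and push it down through the aligned holes of the two lugs until its head sits on the upper half. Then press down so that the seal is squeezed flat and the two halves meet, and finish while still holding the mould pressed shut with the pin fully home: do not let go, because the seal pushes it open again. Leave the short pin with the square head in the rack and do not disturb the other things on the bench.

Things in the scene. Friction and masses are not known exactly. Their poses are not given: they have to be found in the camera images.
- mould: Lower half of the mould, plaster, fixed to the bench: block 170 (its x) x 140 (its y) x 45 high with a cavity. Origin: centre of its underside; z up. Hinge along its x axis at its +y edge; on its -y side a lug (60 wide in x, 45 high, from y=-70 to y=-120) has a vertical through hole 15 in diameter.
- mould_hinge (a point): Point on the hinge axis, middle of its length, at the level of the lower half's top face (mould frame: 0, 70, 45 mm).
- lower_hole (a point): Mouth of the lower lug's hole, on its axis at the lug's top (mould frame: 0, -95, 45 mm). Hole 15 diameter, goes right through to the bench, 45 deep.
- upper_hole (a point): Centre of the upper lug's hole at its outer face (the top when closed), 165 from the hinge axis measured along the upper half. Hole 15 diameter, through the 15 thick upper half. The pin goes in from this side.
- upper (a joint): Angle (rad) of the upper half above the seal it closes on: 0 = lying on the seal, about 1.5 = upright, 1.85 = stop, leaning outward past upright. Stiff hinge: it stays where it is left; about 5 N at its free end swings it. A shut gripper can push its outer face from the mould's +y side over towards -y and down.
- upper_mid (a point): Middle of the upper half's outer face, 70 from the hinge axis. The upper half is a flat plaster plate 15 thick, 170 wide along the hinge, reaching 140 from the hinge axis, plus a lug 60 wide in the middle reaching to 190; about 0.35 kg. Its inner face passes through the hinge axis.
- seal (a joint): Angle (rad) by which the sprung rubber seal lifts the closed upper half off the lower half (adds to joint upper, same hinge axis): 0.05 = at rest, lugs about 8 mm apart; 0 = squeezed flat, halves touching. Pressing it flat takes about 9 to 10 N downward at the lug hole; it springs back when let go.
- pin: The long pin: steel shank 12 in diameter, 55 long, tapered foot (taper 4 long, 7 wide at the end), with a round black head 22 in diameter and 30 tall above it; 85 overall, about 70 g. Origin: centre of the foot (lower end), z up along the pin. It stands in one of the rack's two holes, head resting on the rack's top, its foot 5 above the bench.
- short_pin: The other pin, to be left: black square head 32 x 32 x 12 on a 12 diameter shank only 25 long. Origin: foot of the shank. Stands in the rack's other hole.
- rack: Wooden rack block fixed to the bench, 70 (its x) x 150 (its y) x 60 high, with two vertical holes 14 in diameter on its y axis at y=-40 and y=+40. Origin: centre of its underside.
- spray_can: Bystander, to be left alone: spray can 66 dia, 190 tall. Origin: underside.
- jar: Bystander, to be left alone: white bottle 70 dia, 130 tall. Origin: underside.
- cup: Bystander, to be left alone: paper cup 74 dia, 85 tall. Origin: underside.
- brush: Bystander, to be left alone: brush with red handle, lying. Origin: underside.
- cast_arm: Bystander, to be left alone: small black cast arm, about 80 long. Origin: underside.
- gear: Bystander, to be left alone: black gear with a grey hub, 52 dia, 26 tall. Origin: underside.
- puck: Bystander, to be left alone: blue disc 120 dia, 20 thick. Origin: underside.
There are look-alikes about, which are no part of the job. What is shaped like the pin but blue or orange is not meant.

How it is judged:
By the outcome, as a careful person would: the job done as asked, in the order asked, and still so for the second after the job is handed in, while the arm keeps its last pose, push and grip.
It also fails if it takes over 59 s, if anything falls off the work surface, if the arm or the gripper's body presses on something with over 40 N, if the wrist force passes 120 N, or if a joint passes its speed limit or range.

## Working session

There is one attempt and no reset: what is moved stays moved. The work goes in short steps, Python scripts to look and compute and a tool call to move; the robot and the scene stay as the last step left them, time stands still between calls to the robot, and variables do not carry over. Pictures are saved under pics/ and viewed, at most 10 in all, crops included, and the job is handed in when it is done.

Besides the shell and the picture viewer there is one more tool, called after "Request:" by a JSON object that holds its "fn" and its "kwargs". carry_out: Moves the arm, as the interface text tells. Its arguments: {"type":"object","properties":{"commands":{"type":"array"},"grip":{"type":"number"},"force":{"type":"number"}},"required":["commands"]}

```bash
mkdir -p pics
cat > h.py <<'E'
import numpy as np, cv2
from station import readout, vision, arm
from scipy.spatial.transform import Rotation as R
def cal(n):
    c=vision.calibration(n); f=240/np.tan(np.radians(c['fovy'])/2)
    K=np.array([[f,0,c['cx']],[0,f,c['cy']],[0,0,1]]); A=np.array(c['attitude'],float)
    A=A if A.shape==(3,3) else R.from_euler('xyz',A).as_matrix()
    return K,np.array(c['dist'],float),A,np.array(c['origin'])
def pts(n,rc,d):
    K,D,A,o=cal(n); rc=np.atleast_2d(rc).astype(float)
    u=cv2.undistortPoints(rc[:,None,::-1].copy(),K,D)[:,0]
    return (np.c_[u,np.ones(len(u))]*np.asarray(d).reshape(-1,1))@A.T+o
def proj(n,P):
    K,D,A,o=cal(n); p=(np.atleast_2d(P)-o)@A
    return cv2.projectPoints(p,np.zeros(3),np.zeros(3),K,D)[0][:,0]
def cloud(n,mask,depth):
    rc=np.argwhere(mask&(depth>0)); return pts(n,rc,depth[rc[:,0],rc[:,1]])
E
python3 - <<'E'
from h import *
for n in('side','top'):
    im,d=vision.grab_frame(n); cv2.imwrite(f'pics/{n}0.png',im[:,:,::-1]); np.savez(f'{n}0.npz',im=im,d=d)
    print(n,vision.calibration(n))
    for l in('pin','short_pin','rack','mould','upper'):
        for r in vision.trace(l,n)[:3]:
            c=cloud(n,r['pixels'],d)
            print(l,round(r['score'],2),np.round(r['position']),r['pixels'].sum(),np.round(np.median(c,0),3),np.round(np.percentile(c,3,axis=0),3),np.round(np.percentile(c,97,axis=0),3))
E
```

```text
side {'fovy': 48.05015465710171, 'cx': 320.4761006532849, 'cy': 233.3624367879008, 'dist': array([-0.12278612,  0.        ,  0.        ,  0.        ,  0.        ]), 'origin': array([ 0.26496801, -0.99286364,  0.69182953]), 'attitude': array([-2.10032162, -0.01185026, -0.28948335])}
pin 0.85 [352. 284.] 374 [ 0.407 -0.329  0.066] [ 0.398 -0.334  0.009] [ 0.416 -0.318  0.087]
pin 0.79 [394. 313.] 435 [ 0.432 -0.432  0.066] [ 0.423 -0.437  0.008] [ 0.442 -0.421  0.087]
pin 0.71 [331. 382.] 328 [ 0.589 -0.323  0.065] [ 0.581 -0.329  0.009] [ 0.598 -0.311  0.087]
short_pin 0.52 [314. 321.] 295 [ 0.494 -0.263  0.071] [ 0.479 -0.273  0.059] [ 0.51  -0.241  0.073]
short_pin 0.43 [220. 379.] 498 [0.766 0.128 0.018] [0.753 0.023 0.008] [0.79  0.211 0.022]
short_pin 0.35 [226. 306.] 6518 [0.549 0.075 0.047] [ 0.469 -0.04   0.008] [0.635 0.146 0.201]
rack 0.62 [348. 327.] 2767 [ 0.48  -0.334  0.059] [ 0.457 -0.372  0.009] [ 0.526 -0.23   0.062]
mould 0.86 [228. 308.] 6515 [0.549 0.075 0.047] [ 0.47  -0.04   0.008] [0.635 0.146 0.201]
mould 0.53 [314. 323.] 285 [ 0.495 -0.261  0.071] [ 0.479 -0.2
[... 649 characters left out ...]
25  0.019] [ 0.597 -0.309  0.089]
short_pin 0.75 [252. 273.] 6575 [0.541 0.062 0.051] [ 0.472 -0.027  0.019] [0.634 0.152 0.209]
short_pin 0.67 [268. 430.] 219 [ 0.495 -0.255  0.072] [ 0.481 -0.27   0.068] [ 0.51  -0.241  0.075]
short_pin 0.3 [165. 396.] 1070 [ 0.728 -0.196  0.089] [ 0.71  -0.231  0.011] [ 0.763 -0.171  0.131]
rack 0.84 [278. 445.] 2440 [ 0.489 -0.295  0.06 ] [ 0.457 -0.368  0.002] [ 0.529 -0.221  0.07 ]
mould 0.55 [252. 273.] 6527 [0.541 0.062 0.051] [ 0.471 -0.027  0.02 ] [0.633 0.151 0.209]
upper 0.69 [277. 445.] 2200 [ 0.489 -0.295  0.06 ] [ 0.458 -0.368  0.015] [ 0.527 -0.221  0.063]
upper 0.58 [238. 256.] 2924 [0.557 0.099 0.143] [0.488 0.046 0.059] [0.641 0.16  0.212]
```

View pics/side0.png

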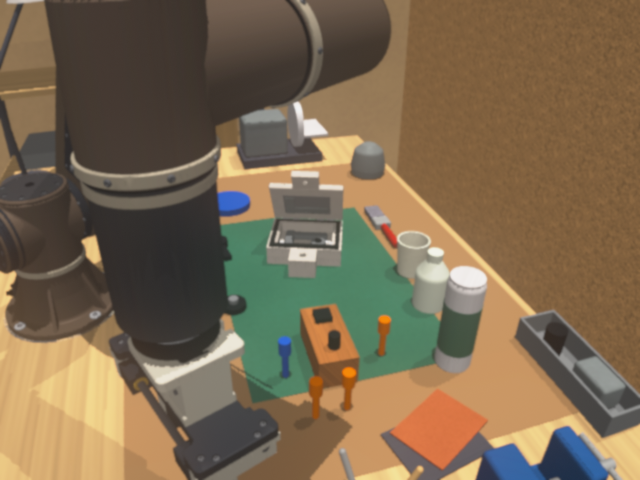

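View pics/top0.png

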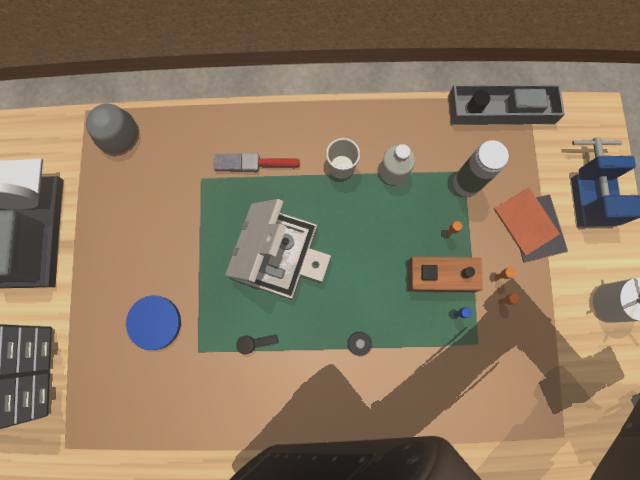

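The side view shows the raised mould at (305,225), and the rack at (328,345) holding the black square head (322,315) and the black round head (334,340). The blue and orange look-alikes stand around it. In the top view the round head is at (468,272), the lug hole at (316,265) and the upper half leans left, at (258,240). Next I fit the mould's yaw and hole, and the pin's centre.

Run:
```python
from h import *
S={n:np.load(n+'0.npz') for n in('side','top')}
vision.grab_frame('top'); r=vision.trace('mould','top')[0]; mt=r['pixels']
vision.grab_frame('side'); ms=vision.trace('mould','side')[0]['pixels']
ct=cloud('top',mt,S['top']['d']); cs=cloud('side',ms,S['side']['d'])
for n,c in(('top',ct),('side',cs)):
    u=c[(c[:,2]>.085)]; 
    # plane by ransac
    best=0;rng=np.random.default_rng(0)
    for _ in range(500):
        a=u[rng.choice(len(u),3,0)]; m=np.cross(a[1]-a[0],a[2]-a[0]); m/=np.linalg.norm(m)+1e-12
        k=abs((u-a[0])@m)<.002
        if k.sum()>best: best=k.sum();K=k
    p=u[K]; c0=p.mean(0); m=np.linalg.svd(p-c0)[2][2]; m*=np.sign(-m[1])
    print(n,'plane n',m.round(3),'c',c0.round(3),best,len(u),'yaw deg',np.degrees(np.arctan2(m[0],-m[1])),'tilt',np.degrees(np.arctan2(m[2],np.hypot(m[0],m[1]))), 'top z',u[:,2].max())
    l=c[(c[:,2]<.056)&(c[:,2]>.037)]; print('lower rect',cv2.minAreaRect(l[:,:2].astype(np.float32)*1000), np.median(l[:,2]))
# pin heads
for n in('top','side'):
    d=S[n]['d'];im=S[n]['im']; mk=np.ones_like(d,bool); c=cloud(n,mk,d); 
    k=(abs(c[:,0]-.491)<.025)&(abs(c[:,1]+.335)<.03)&(c[:,2]>.085); q=c[k]; print(n,'head',len(q),q.mean(0).round(4),q.min(0).round(3),q.max(0).round(3),cv2.minEnclosingCircle(q[:,:2].astype(np.float32)))
    k=(abs(c[:,0]-.491)<.08)&(abs(c[:,1]+.295)<.11)&(abs(c[:,2]-.06)<.004); print('rack',cv2.minAreaRect(c[k][:,:2].astype(np.float32)*1000))
im=S['top']['im'][190:310,220:350]; a=cv2.resize(im,None,fx=4,fy=4,interpolation=cv2.INTER_CUBIC)
b=cv2.resize(S['side']['im'][165:285,255:355],None,fx=2.7,fy=4,interpolation=cv2.INTER_CUBIC)
cv2.imwrite('pics/z.png',np.hstack([a,b])[:,:,::-1]); print(a.shape)
print(readout.get_state()['eef_pos'],readout.get_state()['ee_rot'],readout.get_state()['t'],readout.get_state()['force'])
```

```text
top plane n [-0.286 -0.794 -0.536] c [0.561 0.098 0.143] 1918 2451 yaw deg -19.822226160305256 tilt -32.441583339927796 top z 0.216816528772802
lower rect ((547.6817626953125, 55.50786590576172), (203.27183532714844, 169.8717803955078), 70.29037475585938) 0.045935773688903225
side plane n [-0.291 -0.799 -0.527] c [0.559 0.083 0.142] 1394 2249 yaw deg -20.012920309512687 tilt -31.79175290619581 top z 0.21598657768380025
lower rect ((545.3445434570312, 50.26521301269531), (197.54974365234375, 170.1599578857422), 70.07095336914062) 0.045367214971146264
top head 87 [ 0.4912 -0.3359  0.0898] [ 0.48  -0.347  0.085] [ 0.502 -0.325  0.094] ((0.4917098879814148, -0.3359237611293793), 0.011485254392027855)
rack ((471.4498596191406, -296.1400146484375), (152.1203155517578, 115.65020751953125), 87.02310180664062)
side head 113 [ 0.4914 -0.3369  0.09  ] [ 0.481 -0.347  0.085] [ 0.504 -0.324  0.094] ((0.4922162592411041, -0.33565187454223633), 0.011852657422423363)
rack ((471.1492004394531, -295.29058837890625), (154.13845825195312, 115.70475006103516), 88.12185668945312)
(480, 520, 3)
[ 0.25022143 -0.62685711  0.21386215] [ 3.14157200e+00 -9.82756010e-06 -2.76175245e+00] 0.8 [ 0.5314603  -0.45420758 -0.41159822]
```

View pics/z.png

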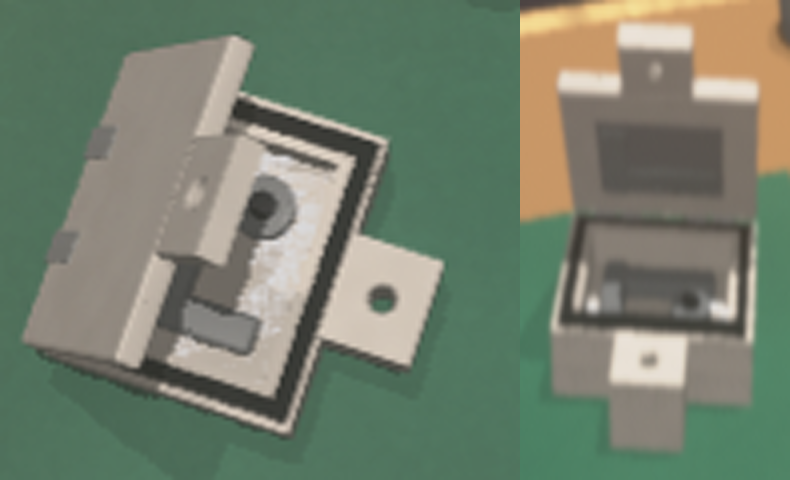

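The crop shows the lower lug hole at crop (382,298), which is top-image (315,264). The plate leans about 57° above horizontal over the cavity. Mould yaw is about −20°, so a tool yaw of −110° makes tool x equal to mould −y. Now I work out the hole and the moves.

```bash
cat >> h.py <<'E'
def ray(n,rc,z):
    o=cal(n)[3]; p=pts(n,rc,1.)[0]; return o+(p-o)*(z-o[2])/(p[2]-o[2])
def go(T,yaw=-110):
    s=readout.get_state(); Rm=R.from_euler('xyz',s['ee_rot']); p=np.array(s['eef_pos'])
    Rt=R.from_euler('xyz',[180,0,yaw],degrees=True)
    print('t',s['t'],'pos',p.round(4),'rotvec',(Rm.inv()*Rt).as_rotvec(degrees=True).round(2),'dp now-axes',Rm.inv().apply(T-p).round(4),'dp target-axes',Rt.inv().apply(T-p).round(4))
E
python3 - <<'E'
from h import *
for n,g in(('top',(264.1,315.1)),('side',(254.3,302.0))):
    d=np.load(n+'0.npz'); im=d['im']; r,c=map(int,np.round(g)); w=im[r-4:r+5,c-4:c+5].astype(float).mean(2)
    k=np.clip(np.percentile(w,70)-w-20,0,None); yy,xx=np.mgrid[r-4:r+5,c-4:c+5]; q=((k*yy).sum()/k.sum(),(k*xx).sum()/k.sum())
    print(n,q,ray(n,g,.045).round(4),ray(n,q,.045).round(4))
E
python3 - <<'E'
from h import *
a=np.radians(-20);my=np.array([-np.sin(a),np.cos(a),0]);hole=ray('top',(264.1,315.1),.045)
hinge=hole+.165*my; print('hinge',hinge)
P=hinge-my*.046; P[2]=.33; go(P)
E
```

```text
top (np.float64(264.2259039939524), np.float64(315.15245054806604)) [ 0.5226 -0.0161  0.045 ] [ 0.5223 -0.0162  0.045 ]
side (np.float64(254.65589519650652), np.float64(302.46506550218334)) [ 0.5217 -0.0134  0.045 ] [ 0.5223 -0.0151  0.045 ]
hinge [0.57904301 0.13891515 0.045     ]
t 0.8 pos [ 0.2502 -0.6269  0.2139] rotvec [  0.    -0.   -48.24] dp now-axes [-0.5587  0.555  -0.1161] dp target-axes [-0.7861 -0.0471 -0.1161]
```

Request:
{"fn": "carry_out", "kwargs": {"commands": [{"dp": [0, 0, -0.04], "rotation": [0, 0, -8]}, {"dp": [0, 0, -0.04], "rotation": [0, 0, -8]}, {"dp": [0, 0, -0.036], "rotation": [0, 0, -8]}, {"dp": [0, 0, 0], "rotation": [0, 0, -8]}, {"dp": [0, 0, 0], "rotation": [0, 0, -8]}, {"dp": [0, 0, 0], "rotation": [0, 0, -8.24]}], "grip": 0}}

```text
t: 1.55
eef_pos: [0.2502, -0.6268, 0.33]
ee_rot: [-3.141, -0.0, -1.915]
force: [-0.8, 0.5, -1.1]
width: 0.0333
gripper_force: 0.0
```

Request:
{"fn": "carry_out", "kwargs": {"commands": [{"dp": [-0.05, 0, 0], "rotation": [0, 0, 0]}, {"dp": [-0.05, 0, 0], "rotation": [0, 0, 0]}, {"dp": [-0.05, -0.005, 0], "rotation": [0, 0, 0]}, {"dp": [-0.05, -0.005, 0], "rotation": [0, 0, 0]}, {"dp": [-0.05, -0.005, 0], "rotation": [0, 0, 0]}, {"dp": [-0.05, -0.005, 0], "rotation": [0, 0, 0]}, {"dp": [-0.05, -0.005, 0], "rotation": [0, 0, 0]}, {"dp": [-0.05, -0.005, 0], "rotation": [0, 0, 0]}]}}

```text
t: 2.55
eef_pos: [0.4156, -0.2597, 0.3302]
ee_rot: [-3.141, 0.0, -1.92]
force: [1.2, -1.4, -0.2]
width: 0.0008
gripper_force: 0.0
```

Request:
{"fn": "carry_out", "kwargs": {"commands": [{"dp": [-0.05, -0.005, 0], "rotation": [0, 0, 0]}, {"dp": [-0.05, -0.005, 0], "rotation": [0, 0, 0]}, {"dp": [-0.05, -0.005, 0], "rotation": [0, 0, 0]}, {"dp": [-0.05, -0.002, 0], "rotation": [0, 0, 0]}, {"dp": [-0.05, 0, 0], "rotation": [0, 0, 0]}, {"dp": [-0.05, 0, 0], "rotation": [0, 0, 0]}, {"dp": [-0.05, 0, 0], "rotation": [0, 0, 0]}, {"dp": [-0.036, 0, 0], "rotation": [0, 0, 0]}]}}

```text
t: 3.55
eef_pos: [0.5636, 0.0977, 0.3298]
ee_rot: [-3.142, 0.0, -1.919]
force: [0.4, -0.6, -0.3]
width: 0.0008
gripper_force: 0.0
```

Run:
```python
from h import *
hinge=np.array([.5788,.1390,.045]);a=np.radians(-20);my=np.array([-np.sin(a),np.cos(a),0])
P=hinge-my*.046; P[2]=.225; go(P); s=readout.get_state(); print(s['width'],s['force'])
```

```text
t 3.55 pos [0.5636 0.0977 0.3298] rotvec [-0.    0.01  0.06] dp now-axes [ 0.002  -0.0002  0.1048] dp target-axes [ 0.002  -0.0002  0.1048]
0.0007725879791453454 [ 0.38860839 -0.55152068 -0.25573797]
```

Request:
{"fn": "carry_out", "kwargs": {"commands": [{"dp": [0.001, 0, 0.04], "rotation": [0, 0, 0]}, {"dp": [0, 0, 0.04], "rotation": [0, 0, 0]}, {"dp": [0, 0, 0.03], "rotation": [0, 0, 0]}, {"dp": [0, 0, 0.025], "rotation": [0, 0, 0]}, {"dp": [0, 0, 0.013], "rotation": [0, 0, 0]}, {"dp": [0.01, 0, 0.003], "rotation": [0, 0, 0]}, {"dp": [0.009, 0, 0.0035], "rotation": [0, 0, 0]}, {"dp": [0.012, 0, 0.006], "rotation": [0, 0, 0]}]}}

```text
t: 4.55
eef_pos: [0.5529, 0.0654, 0.1703]
ee_rot: [-3.14, 0.002, -1.92]
force: [0.5, 2.2, -0.5]
width: 0.0005
gripper_force: 0.8
```

Request:
{"fn": "carry_out", "kwargs": {"commands": [{"dp": [0.012, 0, 0.007], "rotation": [0, 0, 0]}, {"dp": [0.011, 0, 0.009], "rotation": [0, 0, 0]}, {"dp": [0.011, 0, 0.0095], "rotation": [0, 0, 0]}, {"dp": [0.01, 0, 0.0115], "rotation": [0, 0, 0]}, {"dp": [0.009, 0, 0.012], "rotation": [0, 0, 0]}, {"dp": [0.006, 0, 0.01], "rotation": [0, 0, 0]}, {"dp": [0.005, 0, 0.011], "rotation": [0, 0, 0]}, {"dp": [0.003, 0, 0.007], "rotation": [0, 0, 0]}]}}

```text
t: 5.55
eef_pos: [0.5289, 0.0021, 0.0915]
ee_rot: [3.141, -0.001, -1.92]
force: [0.8, -0.6, 1.1]
width: 0.0001
gripper_force: 0.6
```

Run:
```python
from h import *
s=readout.get_state(); print(s['t'],s['eef_pos'],s['force'])
im,d=vision.grab_frame('side'); cv2.imwrite('pics/s1.png',im[100:340,200:460,::-1])
```

```text
5.55 [0.52894456 0.00212732 0.0915104 ] [ 0.76025637 -0.57797542  1.0879663 ]
```

View pics/s1.png

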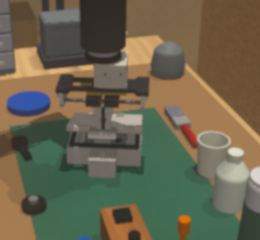

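The lid is nearly down under the fingers (crop 105,130), with the tip at z≈0.067. I press lightly to seat it on the seal.

Request:
{"fn": "carry_out", "kwargs": {"commands": [{"dp": [0.002, 0, 0.002], "rotation": [0, 0, 0]}, {"dp": [0, 0, 0.002], "rotation": [0, 0, 0]}, {"dp": [0, 0, 0], "rotation": [0, 0, 0]}]}}

```text
t: 5.98
eef_pos: [0.5287, 0.0008, 0.0884]
ee_rot: [-3.142, 0.0, -1.92]
force: [0.7, 0.5, -1.0]
width: 0.0003
gripper_force: 0.0
```

Request:
{"fn": "carry_out", "kwargs": {"commands": [{"dp": [0, 0, 0.002], "rotation": [0, 0, 0]}, {"dp": [0, 0, 0.001], "rotation": [0, 0, 0]}, {"dp": [0, 0, 0], "rotation": [0, 0, 0]}]}}

```text
t: 6.35
eef_pos: [0.5287, 0.0008, 0.0853]
ee_rot: [3.142, 0.0, -1.92]
force: [0.0, 0.0, 1.1]
width: 0.0004
gripper_force: 0.1
```

Run:
```python
from h import *
for n in('side','top'):
    im,d=vision.grab_frame(n); c=cloud(n,np.ones_like(d,bool),d)
    a=np.radians(-20); Rm=np.array([[np.cos(a),-np.sin(a)],[np.sin(a),np.cos(a)]])
    q=(c[:,:2]-[.5788,.139])@Rm; h=-q[:,1]; x=q[:,0]
    for lo in np.arange(.0,.2,.02):
        k=(h>lo)&(h<lo+.02)&(abs(x)<.08)&(c[:,2]<.12)&((lo<.135)|(abs(x)<.027))
        if k.sum(): print(n,lo.round(2),k.sum(),np.percentile(c[k][:,2],[10,30,50,70,90]).round(4))
    cv2.imwrite('pics/%s2.png'%n,cv2.resize(im[165:285,230:360],None,fx=4,fy=4)[:,:,::-1])
```

```text
side 0.0 97 [0.0614 0.0626 0.0634 0.0645 0.0654]
side 0.02 115 [0.0658 0.0669 0.0678 0.069  0.0701]
side 0.04 170 [0.0223 0.0328 0.0717 0.073  0.0746]
side 0.06 237 [0.0213 0.0306 0.0754 0.0775 0.0795]
side 0.08 263 [0.0334 0.0442 0.0508 0.0823 0.0842]
side 0.1 192 [0.0455 0.084  0.0864 0.0877 0.0895]
side 0.12 1305 [0.0101 0.0316 0.0467 0.0527 0.0899]
side 0.14 288 [0.0435 0.0453 0.0964 0.1047 0.1151]
side 0.16 219 [0.0435 0.0453 0.093  0.1011 0.1036]
side 0.18 630 [0.0016 0.0147 0.0289 0.0424 0.0957]
top 0.0 4 [0.0631 0.0636 0.0639 0.0643 0.0653]
top 0.02 59 [0.0643 0.0665 0.0672 0.0689 0.0702]
top 0.04 130 [0.07   0.0714 0.0726 0.0737 0.0747]
top 0.06 202 [0.0747 0.076  0.0773 0.0783 0.0803]
top 0.08 232 [0.0792 0.0808 0.0821 0.0831 0.0846]
top 0.1 46 [0.0827 0.0843 0.0848 0.0866 0.0891]
top 0.12 167 [0.0498 0.0867 0.0898 0.0912 0.093 ]
top 0.14 5 [0.0434 0.0436 0.0436 0.0439 0.0766]
top 0.16 3 [0.0408 0.0423 0.0438 0.0448 0.0458]
top 0.18 232 [-0.0006  0.0016  0.0419  0.0456  0.0912]
```

View pics/side2.png

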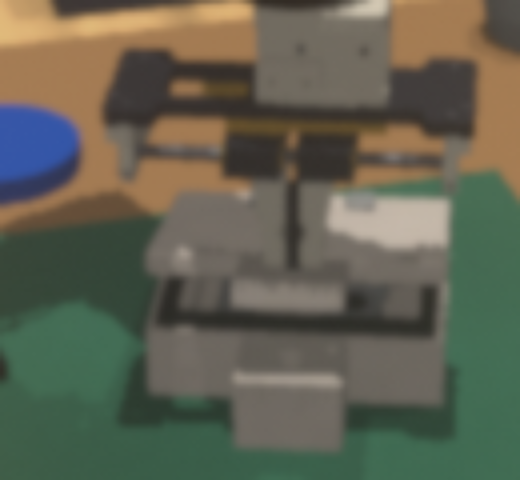

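Run:
```python
from h import *
a=np.radians(-20);my=np.array([-np.sin(a),np.cos(a),0]);mx=np.array([my[1],-my[0],0]);H=np.array([.5788,.139,0])
f=lambda x,h,z:((proj('side',H+mx*x-my*h+[0,0,z])[0]-[230,165])*4).round()
s=readout.get_state(); print(s['eef_pos'],s['force'],s['q'])
p=np.array(s['eef_pos']); print('tip',((proj('side',p-[0,0,.025])[0]-[230,165])*4).round(),'tcp',((proj('side',p)[0]-[230,165])*4).round())
for th in(.15,.22,.3):
    for x in(-.03,.03): print(th,x,'lug end bottom/top',f(x,.19*np.cos(th),.045+.19*np.sin(th)),f(x,.19*np.cos(th),.06+.19*np.sin(th)),'plate end',f(x,.14,.06+.14*np.sin(th)))
```

```text
[0.5286773  0.00080106 0.08530116] [ 0.37685663  0.06944491 -0.17379933] [ 3.72708890e-01  2.43332057e-01 -4.79332961e-01 -1.14919409e-04
 -8.48086644e-01 -7.21679335e-01]
tip [293. 319.] tcp [293. 281.]
0.15 -0.03 lug end bottom/top [231. 336.] [231. 312.] plate end [240. 279.]
0.15 0.03 lug end bottom/top [342. 340.] [342. 317.] plate end [348. 283.]
0.22 -0.03 lug end bottom/top [231. 313.] [231. 289.] plate end [240. 264.]
0.22 0.03 lug end bottom/top [342. 317.] [342. 293.] plate end [348. 268.]
0.3 -0.03 lug end bottom/top [231. 286.] [231. 261.] plate end [240. 247.]
0.3 0.03 lug end bottom/top [343. 290.] [343. 266.] plate end [348. 251.]
```

The picture shows the lid still at about 0.22 rad, and the lug end at crop row ~285, while the measured tip should already be below it. The fingers aren't pressing the lid, so I lift clear and check.

Request:
{"fn": "carry_out", "kwargs": {"commands": [{"dp": [0, 0, -0.01], "rotation": [0, 0, 0]}, {"dp": [0, 0, -0.015], "rotation": [0, 0, 0]}, {"dp": [0, 0, -0.03], "rotation": [0, 0, 0]}, {"dp": [0, 0, -0.03], "rotation": [0, 0, 0]}]}}

```text
t: 6.95
eef_pos: [0.5288, 0.0007, 0.1724]
ee_rot: [-3.141, 0.0, -1.92]
force: [0.5, -0.2, 0.1]
width: 0.0005
gripper_force: 0.0
```

Run:
```python
from h import *
o=[]
for n in('side','top'):
    im,d=vision.grab_frame(n); c=cloud(n,np.ones_like(d,bool),d)
    a=np.radians(-20); Rm=np.array([[np.cos(a),-np.sin(a)],[np.sin(a),np.cos(a)]])
    q=(c[:,:2]-[.5788,.139])@Rm; h=-q[:,1]; x=q[:,0]
    for lo in np.arange(.0,.2,.02):
        k=(h>lo)&(h<lo+.02)&(abs(x)<.08)&(c[:,2]<.14)&((lo<.135)|(abs(x)<.027))
        if k.sum(): print(n,lo.round(2),k.sum(),np.percentile(c[k][:,2],[10,50,90]).round(4))
    o.append(cv2.resize(im[145:285,230:360],None,fx=3,fy=4))
cv2.imwrite('pics/c3.png',np.hstack(o)[:,:,::-1])
```

```text
side 0.0 140 [0.0609 0.0637 0.0658]
side 0.02 166 [0.0656 0.0683 0.0703]
side 0.04 199 [0.0221 0.0722 0.0749]
side 0.06 277 [0.0216 0.076  0.0796]
side 0.08 287 [0.0335 0.0807 0.0842]
side 0.1 246 [0.0468 0.0867 0.0893]
side 0.12 1352 [0.0107 0.0466 0.0905]
side 0.14 197 [0.0427 0.0456 0.0979]
side 0.16 216 [0.0437 0.094  0.103 ]
side 0.18 635 [0.0018 0.0285 0.0956]
top 0.0 160 [0.0602 0.0628 0.0657]
top 0.02 237 [0.0646 0.0675 0.0701]
top 0.04 306 [0.0693 0.0721 0.075 ]
top 0.06 337 [0.074  0.0773 0.0799]
top 0.08 81 [0.0789 0.0805 0.0833]
top 0.1 113 [0.0849 0.0875 0.09  ]
top 0.12 165 [0.0532 0.091  0.0941]
top 0.14 36 [0.0929 0.0953 0.0966]
top 0.16 60 [0.1001 0.1026 0.1052]
top 0.18 278 [0.0003 0.0432 0.1028]
```

View pics/c3.png

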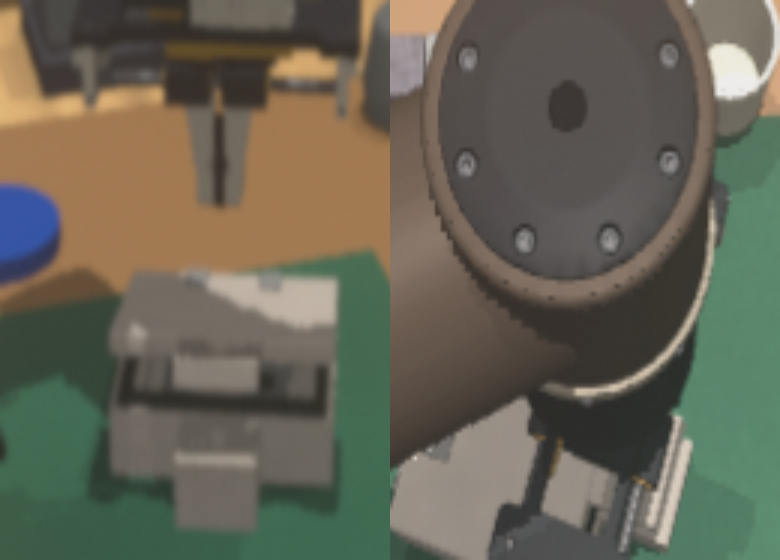

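Run:
```python
from h import *
s=readout.get_state();p=np.array(s['eef_pos'])
for z in(0,.019,.025,.03): print(z,((proj('side',p-[0,0,z])[0]-[230,145])*[3,4]).round())
im,d=vision.grab_frame('side'); 
for r,c in((194,302),(190,300),(185,298),(180,300),(175,298)): print(r,c,d[r,c],pts('side',(r,c),d[r,c]).round(4))
```

```text
0 [222. 215.]
0.019 [222. 246.]
0.025 [222. 256.]
0.03 [222. 264.]
194 302 1.1346606 [[ 0.5248 -0.0047  0.1899]]
190 300 1.1277877 [[ 0.5204 -0.0054  0.2001]]
185 298 1.1228942 [[ 0.5166 -0.0034  0.2113]]
180 300 1.1184094 [[ 0.521  -0.0035  0.2222]]
175 298 1.1087472 [[ 0.5162 -0.0058  0.2352]]
```

The real fingertip shows at z≈0.18 when the TCP is at 0.172, so the shut tips are about 8 mm behind the TCP rather than 25 mm ahead. That explains the contact height of ~0.094. I push about 27 mm further down.

Request:
{"fn": "carry_out", "kwargs": {"commands": [{"dp": [0, 0, 0.03], "rotation": [0, 0, 0]}, {"dp": [0, 0, 0.03], "rotation": [0, 0, 0]}, {"dp": [0, 0, 0.022], "rotation": [0, 0, 0]}, {"dp": [0, 0, 0.008], "rotation": [0, 0, 0]}, {"dp": [0.001, 0, 0.008], "rotation": [0, 0, 0]}, {"dp": [0.001, 0, 0.007], "rotation": [0, 0, 0]}, {"dp": [0, 0, 0.005], "rotation": [0, 0, 0]}, {"dp": [0, 0, 0], "rotation": [0, 0, 0]}]}}

```text
t: 8.1
eef_pos: [0.528, -0.0011, 0.0602]
ee_rot: [3.142, 0.0, -1.92]
force: [1.1, 0.6, -0.5]
width: 0.0005
gripper_force: 0.0
```

Request:
{"fn": "carry_out", "kwargs": {"commands": [{"dp": [0, 0, 0.002], "rotation": [0, 0, 0]}, {"dp": [0, 0, 0.001], "rotation": [0, 0, 0]}, {"dp": [0, 0, 0], "rotation": [0, 0, 0]}]}}

```text
t: 8.48
eef_pos: [0.528, -0.0011, 0.0574]
ee_rot: [-3.141, 0.0, -1.92]
force: [-0.9, -0.2, 0.8]
width: 0.0007
gripper_force: 0.2
```

Request:
{"fn": "carry_out", "kwargs": {"commands": [{"dp": [0, 0, 0.002], "rotation": [0, 0, 0]}, {"dp": [0, 0, 0], "rotation": [0, 0, 0]}]}}

```text
t: 8.72
eef_pos: [0.528, -0.0011, 0.0553]
ee_rot: [-3.142, 0.0, -1.92]
force: [-0.2, 0.0, 0.2]
width: 0.0006
gripper_force: 0.2
```

```bash
cat > lid.py <<'E'
from h import *
def lid(n='side',d=None):
    if d is None: d=vision.grab_frame(n)[1]
    c=cloud(n,np.ones_like(d,bool),d)
    a=np.radians(-20); Rm=np.array([[np.cos(a),-np.sin(a)],[np.sin(a),np.cos(a)]])
    q=(c[:,:2]-[.5788,.139])@Rm; h=-q[:,1]; x=q[:,0]
    k=(h>.01)&(h<.12)&(abs(x)<.08)&(c[:,2]>.053)&(c[:,2]<.12)&(abs(x)>.03); p=np.polyfit(h[k],c[k][:,2],1)
    k&=abs(c[:,2]-np.polyval(p,h))<.004; print(n,'slope,z0',np.polyfit(h[k],c[k][:,2],1).round(4),k.sum())
    k=(h>.145)&(h<.185)&(abs(x)<.028)&(c[:,2]<.085)&(c[:,2]>.03); print('lug z',np.percentile(c[k][:,2],[10,50,90]).round(4))
E
python3 -c "
from lid import *
lid('side');lid('top')"
```

```text
side slope,z0 [0.0482 0.0601] 699
lug z [0.0444 0.0681 0.0783]
top slope,z0 [0.0483 0.0598] 497
lug z [0.0661 0.0693 0.0716]
```

Request:
{"fn": "carry_out", "kwargs": {"commands": [{"dp": [0, 0, 0.002], "rotation": [0, 0, 0]}, {"dp": [0, 0, 0.002], "rotation": [0, 0, 0]}, {"dp": [0, 0, 0], "rotation": [0, 0, 0]}]}}

```text
t: 9.2
eef_pos: [0.5284, -0.0016, 0.0521]
ee_rot: [-3.141, -0.0, -1.919]
force: [-2.4, -2.9, 9.1]
width: 0.0004
gripper_force: 4.5
```

```bash
python3 -c "
from lid import *
lid('side');s=readout.get_state();print(s['eef_pos'],s['force'])"
```

```text
side slope,z0 [0.0288 0.0602] 698
lug z [0.0458 0.0655 0.0801]
[ 0.52838231 -0.00153967  0.05213184] [-2.13580461 -2.73565126  8.86553402]
```

Seated: 9 N and the seal is compressing. I lift, open part way and go above the pin.

Request:
{"fn": "carry_out", "kwargs": {"commands": [{"dp": [0, 0, -0.02], "rotation": [0, 0, 0]}, {"dp": [0, 0, -0.045], "rotation": [0, 0, 0]}, {"dp": [0, 0, -0.045], "rotation": [0, 0, 0]}, {"dp": [0.02, 0, -0.045], "rotation": [0, 0, 0]}, {"dp": [0.03, -0.01, -0.045], "rotation": [0, 0, 0]}, {"dp": [0.045, -0.011, 0], "rotation": [0, 0, 0]}, {"dp": [0.045, -0.011, 0], "rotation": [0, 0, 0]}, {"dp": [0.045, -0.011, 0], "rotation": [0, 0, 0]}]}}

```text
t: 10.25
eef_pos: [0.5048, -0.1908, 0.2513]
ee_rot: [-3.141, 0.001, -1.919]
force: [0.8, -0.3, 0.5]
width: 0.0007
gripper_force: 0.0
```

Request:
{"fn": "carry_out", "kwargs": {"commands": [{"dp": [0.045, -0.011, 0], "rotation": [0, 0, 0]}, {"dp": [0.045, -0.011, 0], "rotation": [0, 0, 0]}, {"dp": [0.037, -0.009, 0], "rotation": [0, 0, 0]}, {"dp": [0.015, -0.0056, 0], "rotation": [0, 0, 0]}, {"dp": [0, 0, 0.04], "rotation": [0, 0, 0]}, {"dp": [0, 0, 0], "rotation": [0, 0, 0]}], "grip": 0.05}}

```text
t: 11.0
eef_pos: [0.4891, -0.3345, 0.2084]
ee_rot: [3.136, 0.001, -1.92]
force: [-0.9, 1.1, 1.2]
width: 0.0493
gripper_force: 0.0
```

Run:
```python
from lid import *
im,d=vision.grab_frame('side'); lid('side',d); it,dt=vision.grab_frame('top'); lid('top',dt)
go(np.array([.4912,-.3362,.088])); p=np.array(readout.get_state()['eef_pos']); print(readout.get_state()['width'])
q=proj('side',p)[0]; q2=proj('side',p-[0,0,.025])[0]; print(q,q2)
c0,r0=int(q[0])-65,int(q[1])-80; im=im.copy()
cv2.imwrite('pics/g.png',cv2.resize(im[r0:r0+190,c0:c0+130],None,fx=3,fy=3)[:,:,::-1]); print((q-[c0,r0])*3,(q2-[c0,r0])*3)
```

```text
side slope,z0 [0.044 0.06 ] 280
lug z [0.0444 0.0666 0.0688]
top slope,z0 [0.043 0.06 ] 2261
lug z [0.0645 0.0673 0.0696]
t 11.1 pos [ 0.4913 -0.3355  0.212 ] rotvec [ 0.02 -0.03  0.05] dp now-axes [ 0.0007 -0.0002  0.124 ] dp target-axes [ 0.0007 -0.0002  0.124 ]
0.04965303174949945
[335.50347112 273.9174761 ] [335.08746055 286.87152768]
[196.51041337 242.7524283 ] [195.26238165 281.61458303]
```

View pics/g.png

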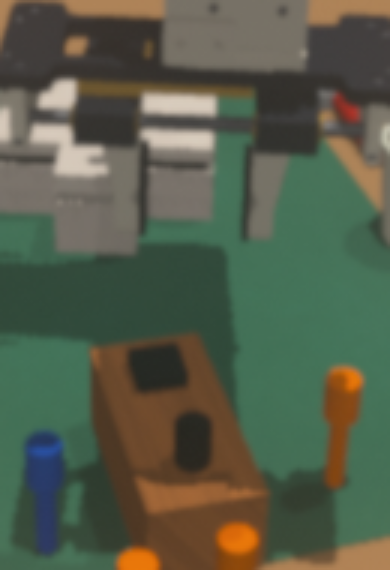

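The open fingertips (rows ~238) sit at about TCP height (row 243), which confirms the tips are a few mm to 12 mm above the TCP. They are centred on the round head at (193,440). I descend to TCP 0.062 and then step.

Request:
{"fn": "carry_out", "kwargs": {"commands": [{"dp": [0.0007, 0, 0.04], "rotation": [0, 0, 0]}, {"dp": [0, 0, 0.04], "rotation": [0, 0, 0]}, {"dp": [0, 0, 0.035], "rotation": [0, 0, 0]}, {"dp": [0, 0, 0.025], "rotation": [0, 0, 0]}, {"dp": [0, 0, 0.01], "rotation": [0, 0, 0]}, {"dp": [0, 0, 0], "rotation": [0, 0, 0]}]}}

```text
t: 11.85
eef_pos: [0.4915, -0.3363, 0.0622]
ee_rot: [-3.141, -0.0, -1.919]
force: [1.1, -0.5, -0.1]
width: 0.0502
gripper_force: 0.0
```

Run:
```python
from h import *
im,d=vision.grab_frame('side'); s=readout.get_state(); p=np.array(s['eef_pos']); print(p,s['force'])
q=proj('side',p)[0]; 
c0,r0=int(q[0])-50,int(q[1])-55
cv2.imwrite('pics/g2.png',cv2.resize(im[r0:r0+90,c0:c0+100],None,fx=5,fy=5,interpolation=cv2.INTER_CUBIC)[:,:,::-1]); print((q-[c0,r0])*5)
for z in(.06,.065,.07,.09): print(z,(proj('side',[.4912,-.3362,z])[0]-[c0,r0])*5)
```

```text
[ 0.49177871 -0.33652631  0.06270011] [ 0.36582035  0.86249655 -0.07527326]
[253.26742164 279.87648857]
0.06 [251.17203581 285.46214134]
0.065 [251.53489416 274.53480646]
0.07 [251.89963627 263.53995109]
0.09 [253.37764486 218.87572676]
```

View pics/g2.png

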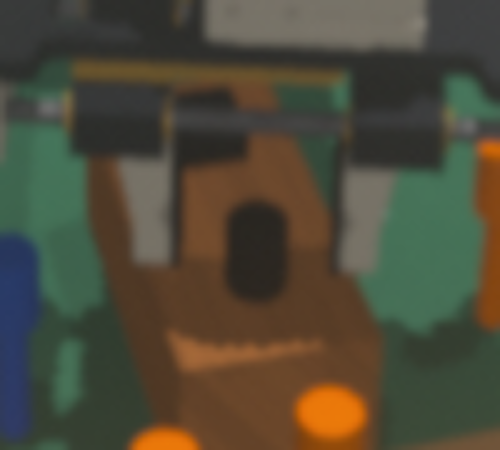

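The fingertips (rows 265–272, z≈0.068) straddle the round head (rows 200–300). I lower 4 mm and grip.

Request:
{"fn": "carry_out", "kwargs": {"commands": [{"dp": [0, 0, 0.003], "rotation": [0, 0, 0]}, {"dp": [0, 0, 0.001], "rotation": [0, 0, 0]}, {"dp": [0, 0, 0], "rotation": [0, 0, 0]}]}}

```text
t: 12.28
eef_pos: [0.4908, -0.3364, 0.0577]
ee_rot: [-3.141, 0.0, -1.92]
force: [-0.3, -0.5, -0.1]
width: 0.0499
gripper_force: 0.0
```

Request:
{"fn": "carry_out", "kwargs": {"commands": [{"dp": [0, 0, 0], "rotation": [0, 0, 0]}, {"dp": [0, 0, 0], "rotation": [0, 0, 0]}, {"dp": [0, 0, 0], "rotation": [0, 0, 0]}, {"dp": [0, 0, 0], "rotation": [0, 0, 0]}, {"dp": [0, 0, 0], "rotation": [0, 0, 0]}], "grip": 0.01, "force": 40}}

```text
t: 12.9
eef_pos: [0.4908, -0.3363, 0.0574]
ee_rot: [-3.141, -0.0, -1.92]
force: [0.2, 0.1, 0.4]
width: 0.0212
gripper_force: 40.0
```

Request:
{"fn": "carry_out", "kwargs": {"commands": [{"dp": [0, 0, -0.02], "rotation": [0, 0, 0]}, {"dp": [0, 0, -0.04], "rotation": [0, 0, 0]}, {"dp": [0, 0, -0.04], "rotation": [0, 0, 0]}, {"dp": [-0.02, 0.005, -0.02], "rotation": [0, 0, 0]}, {"dp": [-0.04, 0.0105, 0], "rotation": [0, 0, 0]}, {"dp": [-0.04, 0.0105, 0], "rotation": [0, 0, 0]}, {"dp": [-0.04, 0.0105, 0], "rotation": [0, 0, 0]}, {"dp": [-0.04, 0.0105, 0], "rotation": [0, 0, 0]}]}}

```text
t: 13.9
eef_pos: [0.5073, -0.1489, 0.1767]
ee_rot: [3.14, 0.0, -1.92]
force: [0.1, 0.8, -1.5]
width: 0.0207
gripper_force: 40.0
```

Request:
{"fn": "carry_out", "kwargs": {"commands": [{"dp": [-0.04, 0.0105, 0], "rotation": [0, 0, 0]}, {"dp": [-0.04, 0.0105, 0], "rotation": [0, 0, 0]}, {"dp": [-0.035, 0.009, 0], "rotation": [0, 0, 0]}, {"dp": [-0.017, 0.0035, 0.01], "rotation": [0, 0, 0]}, {"dp": [0, 0, 0.025], "rotation": [0, 0, 0]}, {"dp": [0, 0, 0], "rotation": [0, 0, 0]}]}}

```text
t: 14.65
eef_pos: [0.5196, -0.0157, 0.14]
ee_rot: [3.137, -0.003, -1.92]
force: [-0.1, -0.6, 0.2]
width: 0.0208
gripper_force: 40.0
```

Run:
```python
from lid import *
im,d=vision.grab_frame('side'); it,dt=vision.grab_frame('top'); lid('side',d); lid('top',dt)
s=readout.get_state(); p=np.array(s['eef_pos']); print(p,s['width'],s['force']); go(np.array([.522,-.0163,.12]))
c0,r0=270,180
cv2.imwrite('pics/i.png',np.hstack([cv2.resize(im[r0:r0+90,c0:c0+70],None,fx=6,fy=6,interpolation=cv2.INTER_CUBIC),cv2.resize(it[220:310,280:340],None,fx=6,fy=6,interpolation=cv2.INTER_CUBIC)])[:,:,::-1])
foot=p-[0,0,.0524]
print('foot',(proj('side',foot)[0]-[c0,r0])*6,'head bottom',(proj('side',foot+[0,0,.055])[0]-[c0,r0])*6)
a=np.radians(-20);my=np.array([-np.sin(a),np.cos(a),0])
print('uhole',(proj('side',np.array([.5223,-.0158,.067+.001])+.001*my)[0]-[c0,r0])*6)
```

```text
side slope,z0 [0.0416 0.0603] 897
lug z [0.0443 0.0667 0.0688]
top slope,z0 [0.0465 0.0597] 728Traceback (most recent call last):
  File "<stdin>", line 2, in <module>
  File "lid.py", line 9, in lid
    k=(h>.145)&(h<.185)&(abs(x)<.028)&(c[:,2]<.085)&(c[:,2]>.03); print('lug z',np.percentile(c[k][:,2],[10,50,90]).round(4))
                                                                                ~~~~~~~~~~~~~^^^^^^^^^^^^^^^^^^^^^^
    return _quantile_unchecked(
        a, q, axis, out, overwrite_input, method, keepdims, weights)
    return _ureduce(a,
                    func=_quantile_ureduce_func,
    ...<5 lines>...
                    overwrite_input=overwrite_input,
                    method=method)
    r = func(a, **kwargs)
    result = _quantile(arr,
                       quantiles=q,
    ...<2 lines>...
                       out=out,
                       weights=wgt)
    slices_having_nans = np.isnan(arr[-1, ...])
                                  ~~~^^^^^^^^^
IndexError: index -1 is out of bounds for axis 0 with size 0
```

Run:
```python
from lid import *
im,d=vision.grab_frame('side')
s=readout.get_state(); p=np.array(s['eef_pos']); print(p,s['width'],s['force']); go(np.array([.522,-.0163,.12]))
c0,r0=265,195
cv2.imwrite('pics/i.png',cv2.resize(im[r0:r0+75,c0:c0+80],None,fx=8,fy=8,interpolation=cv2.INTER_CUBIC)[:,:,::-1])
foot=p-[0,0,.0524]
print('foot',(proj('side',foot)[0]-[c0,r0])*8,'head bottom',(proj('side',foot+[0,0,.055])[0]-[c0,r0])*8)
a=np.radians(-20);my=np.array([-np.sin(a),np.cos(a),0])
print('uhole',(proj('side',np.array([.5223,-.0158,.068])+.001*my)[0]-[c0,r0])*8)
for n in('pin',):
    for r in vision.trace(n,'side')[:5]:
        c=cloud('side',r['pixels'],d); print(r['score'],np.round(r['position']),np.median(c,0).round(4))
```

```text
[ 0.52191096 -0.01584839  0.14276892] 0.021316719376204992 [-0.43096981 -0.09852358 -0.40152997]
t 14.8 pos [ 0.5219 -0.0158  0.1428] rotvec [-0.01 -0.01 -0.02] dp now-axes [ 0.0004 -0.0002  0.0228] dp target-axes [ 0.0004 -0.0002  0.0228]
foot [298.04771198 338.75130726] head bottom [296.98473372 161.36422738]
uhole [300.12208174 406.33434967]
0.93 [394. 312.] [ 0.4317 -0.4318  0.0664]
0.87 [328. 385.] [ 0.5892 -0.3223  0.0643]
0.62 [352. 284.] [ 0.4069 -0.3288  0.0665]
0.57 [385. 347.] [ 0.4871 -0.4276  0.0634]
0.48 [211. 301.] [ 0.5197 -0.0207  0.1555]
```

View pics/i.png

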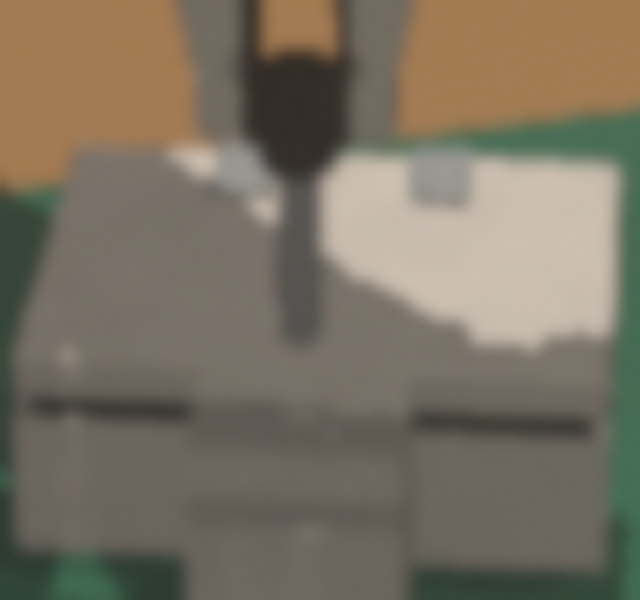

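The pin hangs vertically, foot at (300,345) against a predicted (298,339), lined up with the expected hole column at 300. I lower it gently.

Request:
{"fn": "carry_out", "kwargs": {"commands": [{"dp": [0, 0, 0.015], "rotation": [0, 0, 0]}, {"dp": [0, 0, 0.006], "rotation": [0, 0, 0]}, {"dp": [0, 0, 0.003], "rotation": [0, 0, 0]}, {"dp": [0, 0, 0.003], "rotation": [0, 0, 0]}, {"dp": [0, 0, 0.003], "rotation": [0, 0, 0]}, {"dp": [0, 0, 0], "rotation": [0, 0, 0]}]}}

```text
t: 15.6
eef_pos: [0.5217, -0.0156, 0.1122]
ee_rot: [3.141, -0.0, -1.92]
force: [0.3, -0.3, -0.7]
width: 0.0211
gripper_force: 40.0
```

Request:
{"fn": "carry_out", "kwargs": {"commands": [{"dp": [0, 0, 0.004], "rotation": [0, 0, 0]}, {"dp": [0, 0, 0.004], "rotation": [0, 0, 0]}, {"dp": [0, 0, 0.003], "rotation": [0, 0, 0]}, {"dp": [0, 0, 0.003], "rotation": [0, 0, 0]}, {"dp": [0, 0, 0.003], "rotation": [0, 0, 0]}, {"dp": [0, 0, 0], "rotation": [0, 0, 0]}]}}

```text
t: 16.35
eef_pos: [0.5216, -0.0156, 0.0951]
ee_rot: [3.141, -0.0, -1.92]
force: [-0.2, 0.4, -0.3]
width: 0.0213
gripper_force: 40.0
```

Request:
{"fn": "carry_out", "kwargs": {"commands": [{"dp": [0, 0, 0.004], "rotation": [0, 0, 0]}, {"dp": [0, 0, 0.004], "rotation": [0, 0, 0]}, {"dp": [0, 0, 0.004], "rotation": [0, 0, 0]}, {"dp": [0, 0, 0.004], "rotation": [0, 0, 0]}, {"dp": [0, 0, 0.004], "rotation": [0, 0, 0]}, {"dp": [0, 0, 0.004], "rotation": [0, 0, 0]}, {"dp": [0, 0, 0], "rotation": [0, 0, 0]}]}}

```text
t: 17.23
eef_pos: [0.5215, -0.0157, 0.071]
ee_rot: [3.141, -0.0, -1.92]
force: [-0.6, 0.2, -1.0]
width: 0.0213
gripper_force: 40.0
```

Request:
{"fn": "carry_out", "kwargs": {"commands": [{"dp": [0, 0, 0.003], "rotation": [0, 0, 0]}, {"dp": [0, 0, 0.003], "rotation": [0, 0, 0]}, {"dp": [0, 0, 0.003], "rotation": [0, 0, 0]}, {"dp": [0, 0, 0.002], "rotation": [0, 0, 0]}, {"dp": [0, 0, 0.002], "rotation": [0, 0, 0]}, {"dp": [0, 0, 0], "rotation": [0, 0, 0]}], "force": 60}}

```text
t: 17.98
eef_pos: [0.5222, -0.0161, 0.0591]
ee_rot: [-3.141, -0.001, -1.919]
force: [-2.0, -2.5, 9.0]
width: 0.0207
gripper_force: 60.0
```

Request:
{"fn": "carry_out", "kwargs": {"commands": [{"dp": [0, 0, 0.001], "rotation": [0, 0, 0]}, {"dp": [0, 0, 0.001], "rotation": [0, 0, 0]}, {"dp": [0, 0, 0], "rotation": [0, 0, 0]}]}}

```text
t: 18.35
eef_pos: [0.522, -0.0163, 0.0572]
ee_rot: [-3.141, -0.001, -1.919]
force: [-1.4, -4.1, 9.0]
width: 0.021
gripper_force: 60.0
```

```bash
python3 -c "
from lid import *
s=readout.get_state();print(s['eef_pos'],s['force'])
try: lid('side');lid('top')
except Exception: pass"
```

```text
[ 0.52201335 -0.01631499  0.05724997] [-1.40029086 -4.09889056  9.01710342]
side slope,z0 [0.0013 0.0599] 624
lug z [0.0588 0.0631 0.081 ]
top slope,z0 [0.0094 0.0591] 418
```

Request:
{"fn": "carry_out", "kwargs": {"commands": [{"dp": [0, 0, 0.001], "rotation": [0, 0, 0]}, {"dp": [0, 0, 0.001], "rotation": [0, 0, 0]}, {"dp": [0, 0, 0], "rotation": [0, 0, 0]}]}}

```text
t: 18.82
eef_pos: [0.5219, -0.0164, 0.0553]
ee_rot: [-3.141, -0.001, -1.919]
force: [-2.2, -5.5, 9.8]
width: 0.0207
gripper_force: 60.0
```

Request:
{"fn": "carry_out", "kwargs": {"commands": [{"dp": [0, 0, 0.001], "rotation": [0, 0, 0]}, {"dp": [0, 0, 0.001], "rotation": [0, 0, 0]}, {"dp": [0, 0, 0], "rotation": [0, 0, 0]}]}}

```text
t: 19.2
eef_pos: [0.5219, -0.0166, 0.0533]
ee_rot: [-3.141, -0.001, -1.919]
force: [-2.6, -5.5, 10.3]
width: 0.0207
gripper_force: 60.0
```

Run:
```python
from lid import *
s=readout.get_state();print(s['eef_pos'],s['force'])
im,d=vision.grab_frame('side')
try: lid('side',d); lid('top')
except Exception: pass
cv2.imwrite('pics/f.png',cv2.resize(im[195:275,265:345],None,fx=7,fy=7,interpolation=cv2.INTER_CUBIC)[:,:,::-1])
```

```text
[ 0.52188121 -0.01656801  0.05330862] [-2.56758301 -5.51256754 10.30079242]
side slope,z0 [-0.0271  0.0602] 624
lug z [0.0547 0.0646 0.082 ]
top slope,z0 [-0.0245  0.0599] 412
```

View pics/f.png

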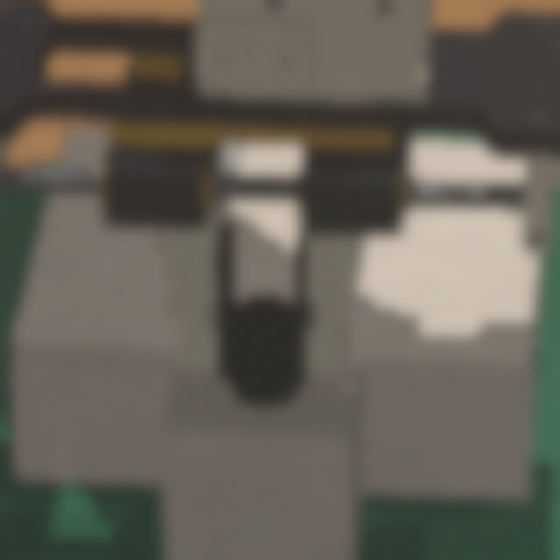

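The final picture shows no seam left between the halves (row ~350) and the black head (265,350) down on the lug, still gripped. The push is about 10 N. I add a small margin and hand in.

Request:
{"fn": "carry_out", "kwargs": {"commands": [{"dp": [0, 0, 0.001], "rotation": [0, 0, 0]}, {"dp": [0, 0, 0], "rotation": [0, 0, 0]}, {"dp": [0, 0, 0], "rotation": [0, 0, 0]}]}}

```text
t: 19.68
eef_pos: [0.522, -0.0166, 0.0525]
ee_rot: [-3.141, -0.001, -1.919]
force: [-2.3, -5.5, 10.7]
width: 0.0208
gripper_force: 60.0
```

Run:
```python
from h import *
s=readout.get_state();p=np.array(s['eef_pos']);print(p,s['force'],s['width'])
im,d=vision.grab_frame('side'); c=cloud('side',np.ones_like(d,bool),d)
k=(np.hypot(c[:,0]-.522,c[:,1]+.016)<.013)&(c[:,2]>.07)&(c[:,2]<.1); g=im.reshape(-1,3)[(d>0).ravel()][k].mean(1)<60
print('head top',np.percentile(c[k][g][:,2],[80,90,97]).round(4),g.sum())
print(arm.job_done())
```

```text
[ 0.52199348 -0.0166193   0.05252314] [-2.27768859 -5.45512017 10.68700275] 0.020762542788059342
head top [0.0846 0.0854 0.0861] 81
the job is handed in; nothing more can be done
None
```

I handed the job in at about 20 s: the upper half is down and held shut at about 11 N with no gap showing, and the long pin is through both lugs with its head on the upper half. The short pin and the other things on the bench were not touched, and I did not see the judge's verdict.

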